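# Make room on the hanger and hang up the second pair of ear defenders

### The arm

A 6-joint arm with a two-finger parallel gripper is mounted at the origin on the work surface. World frame = base frame: x ahead of the robot, y to its left, z up, the work surface at z = 0. Lengths are in m, angles in rad, forces in N, time in s.
With the tool pointing down it reaches from about 0.25 to 0.725 m from the base axis. Payload 4 kg.
Tool frame: the origin (TCP) lies at the very end of the fingers, on their centre line; the grasp point (between the pads) lies 19 mm behind it; y points along the fingers, z is the direction in which the jaws open and shut, and the axes are right-handed (so a half turn about y gives the same grasp; the last joint's range is limited). The gripper opens to 85 mm and grips with 20 to 120 N. Pads are 22 mm wide; open, the fingers measure 114 mm over their backs; the gripper's body (76 mm by 85 mm) begins 54 mm behind the grasp point. The pads swing forward as they close: fully open they stand 13 mm farther back than shut.
Start: joints at [1.14, 0.241, 0.005, 1.335, 0, 1.571], TCP at [0.209, 0.454, 0.231] pointing down, gripper open.
Joint ranges: [-2.72, 2.72], [-1.05, 1.87], [-1.09, 1.28], [-1.99, 2.15], [-1.42, 1.44], [-3.14, 3.14]. Speed limits (rad/s): [2.79, 2.79, 3.14, 3.14, 3.14, 3.14].

### API

Orientations are given as a unit quaternion [x, y, z, w].
In Python, from workcell import bot gives the robot as it stands. The module is installed in compiled form; this text tells all that it offers.
- The arm moves only by the tool move_arm, never from a script. Its argument "increments" is a list of rows, each an object with "grip": the closure, from 0 (fully open) to 1 (shut); "linear": the shift along the tool's x, y, z scaled (see below), a list of three; "twist": the turn about the tool's y scaled (see below). A call has exactly 5 rows; each row shifts and turns the pose as measured when the row begins, along the tool's axes as they then stand; what a row does not reach is not made up. The controller multiplies each number of a shift by 0.2 m and each number of a turn by 2 rad. A row lasts 1/10 s, in which the tool goes at most 50 mm and 8.59 degrees, less where a joint would pass 70% of its speed; a pose out of reach is approached as far as the arm can. A call with a number of a shift or a turn outside -1 to 1 is refused whole. A call with a gripper value outside its range is refused whole. The fingers move at their own pace and stop on an object; the grip force is fixed at half the most. Time passes only in rows, so rows that do not move let the fingers close, or fill a call up. It gives the time, the measured TCP pose, the force and the opening at its end, in the units of the state.
- bot.get_obs(): the state, without advancing time (a new reading comes with each control period).
- bot.camera(name): name is "scene" or "top"; returns (picture, depth): 384x512x3 uint8, blue, green, red; 384x512 float32, m along the optical axis (not along the pixel's ray), 0 where there is no reading.
- bot.camera_params(name): a dict with "camera_matrix" (3x3 intrinsics, pixels), "rvec" (rotation vector, rad) and "tvec" (3), from world to camera coordinates, as OpenCV has them. Camera axes: x right, y down, z forward; pixel columns grow to the right and rows downward; lengths in m; the calibration is good to about 2 mm. A picture is of the moment at which its call begins. camera_params takes no time and is no camera call.
- bot.job_done(): hands the job in, once; it reports no verdict.
The state is a dict: "clock": time; "joint_pos": joint angles; "joint_vel": joint speeds; "tau": joint torques, N m; "eef_pos": TCP position; "tool_rot": TCP orientation; "ft_force": force on the tool from outside, world axes, zero at the start; "ft_torque": the same for the moment, N m; "grip_width": finger opening in m.
Only numpy, scipy, OpenCV 4.12 (cv2) and the standard library are available. Lean on these libraries where they do the work, as an engineer would, in place of code of your own. Each camera call takes 0.05 s, during which the arm holds its last target. There are 200 camera calls.

### The job

Put the second pair of ear defenders away on the hanger with the first: slide the pair that already hangs there right back to the post to make room, and hang the pair that stands on the bench over the bar in front of it, so that both hang square and still from their bands with a cup on each side of the bar. Do not disturb the other things on the bench.

Things in the scene. Friction and masses are not known exactly. Their poses are not given: they have to be found in the camera images.
- hanger: Grey steel hanger bolted to the bench: base plate (190 x 100 x 6 mm), 22 mm square post 269 mm tall, one level bar of 20 mm square steel tube, its flat top 240 mm above the bench. Origin on the bench under the middle of the bar's 180 mm; own x runs along the bar from its free end (x = -90 mm, which points roughly to the robot) to the post's front face (x = +90 mm), z up.
- bar_tip (a point): Middle of the outer face of the black plug that closes the bar's free end: 26 mm square, 12 mm thick, centred on the bar (230 mm high), so it stands 3 mm proud of the bar all round and its top is 243 mm high; nothing else stands at or in front of this end, so an arch can be passed over it from in front.
- post_face (a point): Where the bar's top (240 mm high) meets the post's front face (hanger x = +90 mm). The band of a pair pushed back stops against this face, its middle then at hanger x = +75 mm; its cups pass either side of the post.
- defenders_hung: The pair of grey and black ear defenders that hangs on the bar, at first about its middle, where it leaves hardly any room for another. Same shape and size as the loose pair. Its own x lies along the bar, own z up; origin in the middle of the underside of its cups, 82 mm above the bench as it hangs. Slides on the bar at a push of 1 to 3 N on its band.
- crown_hung (a point): Middle of the crown's underside of the pair that hangs at the start, 158 mm above its origin; it rests on the bar's top. The crown is a 30 mm wide (own x) band, 15 mm thick, with a flat of 21 mm in the middle; 30 mm to either side (own y) its underside is about 8 mm lower.
- defenders_loose: Ear defenders standing on their cups on the bench, crown up: a rigid arch with a cup at each end, 0.2 to 0.3 kg, 150 mm wide (own y, cup to cup), 173 mm tall; each cup 76 mm (own x) x 37 mm x 92 mm tall, 62 mm apart. The band is a half circle of 75 mm outside radius, 30 mm wide (own x). Origin: middle of the cups' underside, z up. A half turn makes no difference.
- crown_loose (a point): Middle of the crown's underside of the loose pair, 158 mm above its origin. The crown there is 15 mm thick (top at 173 mm) and 30 mm wide along own x, its faces upright: take it across this width from above with the fingertips not below the underside, where the bar comes.
- solder_reel: Bystander: reel of solder standing on its end, 48 mm diameter, 38 mm tall. Origin: centre of its underside.
- flux_tin: Bystander: round yellow flux tin, 62 mm diameter, 23 mm tall. Origin: centre of its underside.
- tip_box: Bystander: small black hinged box, 65 x 55 x 30 mm. Origin: centre of its underside.
- screwdriver: Bystander: screwdriver lying on the bench, 170 mm long along own x. Origin: centre of its underside.
- multimeter: Bystander: red and black hand-held multimeter lying on its back, 175 x 86 x 49 mm (long side along own x). Origin: centre of its underside.

How it is judged:
On the way:
1. the pair that hung at the start has been slid back to the post (its middle within 20 mm of where the post stops it), still hanging on the bar (x of crown_hung in the frame of hanger between 0.055 and 0.09 m and y of crown_hung in the frame of hanger between -0.02 and 0.02 m and z of crown_hung in the frame of hanger between 0.23 and 0.25 m), for 0.1 s.
At the end, for the whole second after the job is handed in: Both pairs hang still on the bar by their crowns: crown underside within 10 mm of the bar's top, 20 mm of its line, square and upright within 0.35 rad. First pair within 20 mm of its stop at the post (hanger x over 55 mm), the second in front of it (x -80 to 55 mm) (all of step 1 and angle between the x axis of each of defenders_hung, defenders_loose and the x axis of hanger, either way round below 0.35 rad and angle between each of defenders_hung, defenders_loose's own z axis and vertical below 0.35 rad and linear speed of each of defenders_hung, defenders_loose below 0.04 m/s and angular speed of each of defenders_hung, defenders_loose below 0.4 rad/s and x of crown_loose in the frame of hanger between -0.08 and 0.055 m and y of crown_loose in the frame of hanger between -0.02 and 0.02 m and z of crown_loose in the frame of hanger between 0.23 and 0.25 m); the robot touches nothing.
It fails at once if the solder reel is moved more than 30 mm (distance of solder_reel from where it was at the start of the episode above 0.03 m).
It fails at once if the flux tin is moved more than 30 mm (distance of flux_tin from where it was at the start of the episode above 0.03 m).
It fails at once if the tip box is moved more than 30 mm (distance of tip_box from where it was at the start of the episode above 0.03 m).
It fails at once if the screwdriver is moved more than 30 mm (distance of screwdriver from where it was at the start of the episode above 0.03 m).
It fails at once if the multimeter is moved more than 30 mm (distance of multimeter from where it was at the start of the episode above 0.03 m).
It also fails if it takes over 64 s, if anything falls off the work surface, if the arm or the gripper's body presses on something with over 40 N, if the wrist force passes 120 N, or if a joint passes its speed limit or range.

## Working session

There is one attempt and no reset: what is moved stays moved. The work goes in short steps, Python scripts to look and compute and a tool call to move; the robot and the scene stay as the last step left them, time stands still between calls to the robot, and variables do not carry over. Pictures are saved under pics/ and viewed, about 8 in all and at most 12, crops included, and the job is handed in when it is done.

Besides the shell and the picture viewer there is one more tool, called after "Emit:" by a JSON object that holds its "op" and its "data", one argument or row to a line. move_arm: Moves the arm, as the interface text tells. Its arguments: {"type":"object","properties":{"increments":{"type":"array"}},"required":["increments"]}

```bash
mkdir -p pics
cat > h.py <<'E'
import numpy as np, cv2
from workcell import bot
def load(n):
    img,d=bot.camera(n); p=bot.camera_params(n)
    K=np.array(p["camera_matrix"]);R=cv2.Rodrigues(np.array(p["rvec"],float))[0];t=np.array(p["tvec"],float).reshape(3)
    return img,d,K,R,t
def cloud(d,K,R,t):
    v,u=np.mgrid[:d.shape[0],:d.shape[1]]
    c=np.stack([(u-K[0,2])/K[0,0]*d,(v-K[1,2])/K[1,1]*d,d],-1)
    w=(c-t)@R; w[d<=0]=np.nan
    return w
E
python3 - <<'E'
from h import *
o=bot.get_obs()
print({k:np.round(v,3) for k,v in o.items()})
for n in("scene","top"):
    img,d,K,R,t=load(n); cv2.imwrite(f"pics/{n}0.png",img); np.savez(f"{n}0.npz",img=img,d=d,K=K,R=R,t=t)
    print(n,K[0,0],-R.T@t,(d>0).mean())
E
```

```text
{'clock': np.float64(0.0), 'joint_pos': array([ 1.14 ,  0.241,  0.004,  1.335, -0.   ,  1.571]), 'joint_vel': array([ 0.001,  0.001, -0.   ,  0.001,  0.   ,  0.001]), 'tau': array([-1.0000e-03, -3.7232e+01,  2.5241e+01,  1.7000e-02, -0.0000e+00,
        0.0000e+00]), 'eef_pos': array([0.209, 0.454, 0.23 ]), 'tool_rot': array([ 0.691, -0.151,  0.151, -0.69 ]), 'ft_force': array([-0.011,  0.553, -0.154]), 'ft_torque': array([ 0.013,  0.04 , -0.011]), 'grip_width': np.float64(0.085)}
scene 495.2033239855124 [ 1.35886431 -0.8361974   0.92768522] 0.9946848551432291
top 361.66143473790845 [ 0.35637023 -0.05651802  1.23365693] 0.9961700439453125
```

View pics/scene0.png

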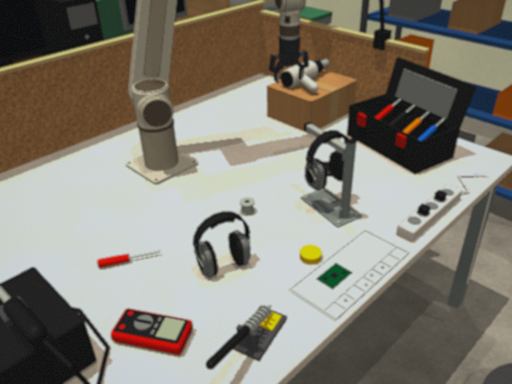

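View pics/top0.png

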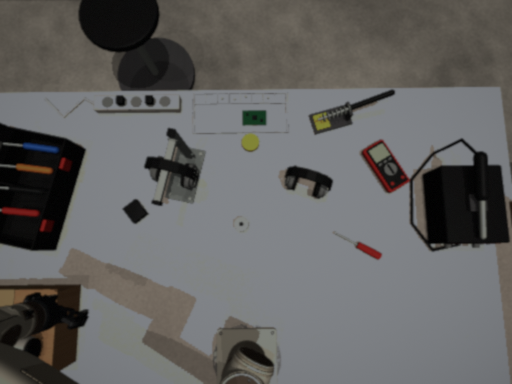

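The scene picture shows the loose pair at about (222,245), and the hanger with the hung pair at about (335,170). The top picture shows the loose crown at (308,180), the bar running from (157,203) to the post at (180,140), and the hung crown at (172,168). Next I measure with the depth data.

```bash
cat >> h.py <<'E'
def rect(w,box,zlo,zhi):
    m=(w[...,0]>box[0])&(w[...,0]<box[1])&(w[...,1]>box[2])&(w[...,1]<box[3])&(w[...,2]>zlo)&(w[...,2]<zhi)
    p=w[m]
    if len(p)<4: return len(p),None
    r=cv2.minAreaRect(p[:,:2].astype(np.float32)); b=cv2.boxPoints(r)
    e=max((b[1]-b[0],b[2]-b[1]),key=np.linalg.norm)
    return len(p),np.round(r[0],4),np.round(r[1],4),"longdir",round(np.arctan2(e[1],e[0])%np.pi,3),"zmed",round(np.median(p[:,2]),4),"mean",np.round(p.mean(0),4)
E
python3 - <<'E'
from h import *
for n in("top","scene"):
    f=np.load(n+"0.npz"); w=cloud(f["d"],f["K"],f["R"],f["t"])
    if n=="top":
        for uv in((308,180),(157,203),(172,168),(175,135),(245,360),(241,224),(250,142),(135,210),(385,165),(357,246)): print(uv,np.round(w[uv[1],uv[0]],3))
    L=w[180,308] if n=="top" else L; H=w[168,172] if n=="top" else H
    bl=(L[0]-.13,L[0]+.13,L[1]-.13,L[1]+.13); bh=(H[0]-.17,H[0]+.17,H[1]-.15,H[1]+.15)
    print(n,"loose crown",rect(w,bl,.166,.185)); print(" band>.12",rect(w,bl,.12,.185)); print(" cups",rect(w,bl,.02,.185))
    print(" post",rect(w,bh,.262,.30)); print(" hungcrown",rect(w,bh,.249,.2605)); print(" bar",rect(w,bh,.228,.246)); print(" baseplate",rect(w,bh,.004,.012))
E
```

```text
(308, 180) [ 0.58  -0.214 -0.   ]
(157, 203) [0.476 0.235 0.245]
(172, 168) [0.573 0.194 0.252]
(175, 135) [0.667 0.188 0.254]
(245, 360) [ 0.078 -0.008  0.288]
(241, 224) [0.428 0.016 0.036]
(250, 142) [ 0.712 -0.015  0.021]
(135, 210) [0.479 0.371 0.03 ]
(385, 165) [ 0.619 -0.468  0.046]
(357, 246) [ 0.352 -0.366  0.023]
top loose crown (205, array([ 0.5648, -0.2034]), array([0.0698, 0.0312]), 'longdir', np.float32(1.256), 'zmed', np.float64(0.1711), 'mean', array([ 0.5652, -0.202 ,  0.1709]))
 band>.12 (486, array([ 0.5657, -0.2011]), array([0.1436, 0.0313]), 'longdir', np.float32(1.251), 'zmed', np.float64(0.1634), 'mean', array([ 0.5655, -0.1992,  0.1592]))
 cups (849, array([ 0.5649, -0.201 ]), array([0.153 , 0.0762]), 'longdir', np.float32(1.262), 'zmed', np.float64(0.1397), 'mean', array([ 0.5576, -0.197 ,  0.1241]))
 post (73, array([0.6717, 0.1975]), array([0.0237, 0.023 ]), 'longdir', np.float32(1.382), 'zmed', np.float64(0.2689), 'mean', array([0.6709, 0.1969, 0.2684]))
 hungcrown (241, array([0.6257, 0.2098]), array([0.0671, 0.114 ]), 'longdir', np.float32(2.921), 'zmed'
[... 853 characters left out ...]
877), 'mean', array([ 0.5783, -0.2134,  0.0972]))
 post (55, array([0.6752, 0.1965]), array([0.0291, 0.0242]), 'longdir', np.float32(1.461), 'zmed', np.float64(0.2685), 'mean', array([0.6765, 0.194 , 0.2678]))
 hungcrown (160, array([0.6249, 0.1971]), array([0.065, 0.12 ]), 'longdir', np.float32(2.721), 'zmed', np.float64(0.2537), 'mean', array([0.6122, 0.2061, 0.2538]))
 bar (456, array([0.5847, 0.2187]), array([0.1136, 0.2011]), 'longdir', np.float32(2.509), 'zmed', np.float64(0.2389), 'mean', array([0.5882, 0.2048, 0.2377]))
 baseplate (1015, array([0.5727, 0.1934]), array([0.296 , 0.3382]), 'longdir', np.float32(3.137), 'zmed', np.float64(0.0064), 'mean', array([0.6052, 0.1987, 0.0065]))
```

Run:
```python
from h import *
from scipy.spatial.transform import Rotation as Ro
print("tool axes cols\n",np.round(Ro.from_quat(bot.get_obs()["tool_rot"]).as_matrix(),3))
for n in("top","scene"):
    f=np.load(n+"0.npz"); w=cloud(f["d"],f["K"],f["R"],f["t"])
    print(n,"bar front",rect(w,(.44,.525,.19,.27),.232,.249)); print(" bar behind",rect(w,(.605,.65,.16,.23),.235,.245))
    m=rect(w,(.44,.66,.1,.3),.247,.261); print(" crown top",m)
    p=w[(w[...,0]>.44)&(w[...,0]<.655)&(w[...,1]>.1)&(w[...,1]<.3)&(w[...,2]>.15)&(w[...,2]<.262)]
    o=np.array([.672,.1975]); 
    a=-.19; ex=np.array([np.cos(a),np.sin(a)]); ey=np.array([-ex[1],ex[0]])
    q=(p[:,:2]-o); X=q@ex+.101; Y=q@ey
    for nm,s in(("band side",(abs(Y)>.02)&(abs(Y)<.06)&(p[:,2]>.2)),):
        for sg in(1,-1):
            k=s&(Y*sg>0); print(nm,sg,k.sum(),np.round(np.percentile(X[k],[2,50,98]),4))
    k=(abs(Y)<.02)&(p[:,2]>.2495); print("crown X",k.sum(),np.round(np.percentile(X[k],[2,50,98]),4))
    k=(abs(Y)<.03)&(X<-.04)&(p[:,2]>.232); print("bar Y front",np.round(np.percentile(Y[k],[3,50,97]),4),"Xmin",X[k].min())
```

```text
tool axes cols
 [[ 0.909 -0.001  0.418]
 [-0.418 -0.002  0.909]
 [-0.    -1.    -0.002]]
top bar front (157, array([0.4999, 0.2364]), array([0.0258, 0.0534]), 'longdir', np.float32(2.943), 'zmed', np.float64(0.2402), 'mean', array([0.4976, 0.2351, 0.2401]))
 bar behind (110, array([0.6271, 0.2071]), array([0.0201, 0.0469]), 'longdir', np.float32(2.89), 'zmed', np.float64(0.2394), 'mean', array([0.6272, 0.2068, 0.2396]))
 crown top (263, array([0.6084, 0.2218]), array([0.0952, 0.0754]), 'longdir', np.float32(0.11), 'zmed', np.float64(0.2528), 'mean', array([0.5855, 0.2165, 0.2526]))
band side 1 122 [-0.0017  0.0129  0.0294]
band side -1 188 [-0.0055  0.0091  0.024 ]
crown X 155 [-0.0031  0.0112  0.0257]
bar Y front [-0.006   0.004   0.0147] Xmin -0.10218104481977039
scene bar front (80, array([0.5011, 0.2332]), array([0.0258, 0.0521]), 'longdir', np.float32(2.902), 'zmed', np.float64(0.2401), 'mean', array([0.4996, 0.2314, 0.2397]))
 bar behind (67, array([0.6257, 0.2061]), array([0.0246, 0.0546]), 'longdir', np.float32(2.695), 'zmed', np.float64(0.24), 'mean', array([0.6277, 0.2047, 0.2399]))
 crown top (151, array([0.5872, 0.2128]), array([0.0742, 0.0384]), 'longdir', np.float32(1.255), 'zmed', np.float64(0.2525), 'mean', array([0.5893, 0.2099, 0.2523]))
band side 1 56 [0.002  0.0297 0.0352]
band side -1 158 [-0.0038  0.0164  0.0295]
crown X 85 [-0.0029  0.0184  0.0328]
bar Y front [-0.0084 -0.0007  0.0136] Xmin -0.09980828285310911
```

Emit:
{"op": "move_arm", "data": {
  "increments": [
    {"grip": 1, "linear": [0, -0.2, 0], "twist": 0.075},
    {"grip": 1, "linear": [0, -0.2, 0], "twist": 0.075},
    {"grip": 1, "linear": [0, 0, 0], "twist": 0.075},
    {"grip": 1, "linear": [0, 0, 0], "twist": 0.075},
    {"grip": 1, "linear": [0, 0, 0], "twist": 0.075}
  ]
}}

```text
clock: 0.6
eef_pos: [0.2075, 0.4514, 0.3095]
tool_rot: [0.59, -0.395, 0.396, -0.582]
ft_force: [-0.2, 0.6, -0.6]
grip_width: 0.0122
```

Emit:
{"op": "move_arm", "data": {
  "increments": [
    {"grip": 1, "linear": [0, 0, 0], "twist": 0.075},
    {"grip": 1, "linear": [0, 0, 0], "twist": 0.075},
    {"grip": 1, "linear": [0, 0, 0], "twist": 0.075},
    {"grip": 1, "linear": [0, 0, 0], "twist": 0.075},
    {"grip": 1, "linear": [0, 0, 0], "twist": 0}
  ]
}}

```text
clock: 1.1
eef_pos: [0.2069, 0.4503, 0.3073]
tool_rot: [0.449, -0.548, 0.553, -0.438]
ft_force: [0.8, -0.7, 0.3]
grip_width: -0.0
```

```bash
cat >> h.py <<'E'
from scipy.spatial.transform import Rotation as Ro
def to(target,yaw):
    "total scaled tool-frame linear, twist to target (jaw yaw mod pi)"
    o=bot.get_obs(); M=Ro.from_quat(o["tool_rot"]).as_matrix(); y0=np.arctan2(M[1,2],M[0,2])
    d=M.T@(np.array(target)-o["eef_pos"])
    dy=(yaw-y0+np.pi/2)%np.pi-np.pi/2
    print("t",round(float(o["clock"]),2),"tcp",np.round(o["eef_pos"],4),"yaw",round(y0,3),"tilt",np.round(M[:2,1],3),"F",np.round(o["ft_force"],1),"w",round(float(o["grip_width"]),3),"j",np.round(o["joint_pos"],2))
    print("lin units",np.round(d/.2,3),"twist units",round(-dy/2,3))
def hx(X,Y,z): return [.5734+.976*X+.218*Y,.2195-.218*X+.976*Y,z]
E
python3 -c "
from h import *
to(hx(-.045,0,.30),-.22)"
```

```text
t 1.1 tcp [0.2069 0.4503 0.3073] yaw -0.215 tilt [-0.007 -0.015] F [ 0.8 -0.7  0.3] w -0.0 j [ 1.14  0.23  0.18  1.54 -0.    2.93]
lin units [0.734 0.042 1.812] twist units 0.002
```

Emit:
{"op": "move_arm", "data": {
  "increments": [
    {"grip": 1, "linear": [0.09, 0, 0.22], "twist": 0},
    {"grip": 1, "linear": [0.09, 0, 0.22], "twist": 0},
    {"grip": 1, "linear": [0.09, 0, 0.22], "twist": 0},
    {"grip": 1, "linear": [0.09, 0, 0.22], "twist": 0},
    {"grip": 1, "linear": [0.09, 0, 0.22], "twist": 0}
  ]
}}

```text
clock: 1.6
eef_pos: [0.4048, 0.3176, 0.3057]
tool_rot: [0.459, -0.541, 0.545, -0.446]
ft_force: [0.8, 1.7, 0.8]
grip_width: -0.0004
```

Emit:
{"op": "move_arm", "data": {
  "increments": [
    {"grip": 1, "linear": [0.09, 0, 0.2], "twist": 0},
    {"grip": 1, "linear": [0.09, 0, 0.2], "twist": 0},
    {"grip": 1, "linear": [0.09, 0, 0.2], "twist": 0},
    {"grip": 1, "linear": [0, 0, 0], "twist": 0},
    {"grip": 1, "linear": [0, 0, 0], "twist": 0}
  ]
}}

```text
clock: 2.1
eef_pos: [0.5214, 0.2345, 0.3024]
tool_rot: [0.462, -0.54, 0.544, -0.447]
ft_force: [0.3, -0.3, -0.3]
grip_width: -0.0002
```

```bash
python3 -c "
from h import *
to(hx(-.045,0,.247),-.22)"
```

```text
t 2.1 tcp [0.5214 0.2345 0.3024] yaw -0.175 tilt [-0.013 -0.019] F [ 0.3 -0.3 -0.3] w -0.0 j [ 0.43  0.39  0.4   1.6  -0.01  2.17]
lin units [0.013 0.277 0.047] twist units 0.023
```

Emit:
{"op": "move_arm", "data": {
  "increments": [
    {"grip": 1, "linear": [0.013, 0.12, 0.04], "twist": 0.023},
    {"grip": 1, "linear": [0, 0.12, 0], "twist": 0},
    {"grip": 1, "linear": [0, 0.04, 0], "twist": 0},
    {"grip": 1, "linear": [0, 0, 0], "twist": 0},
    {"grip": 1, "linear": [0, 0, 0], "twist": 0}
  ]
}}

```text
clock: 2.6
eef_pos: [0.525, 0.2327, 0.2462]
tool_rot: [0.452, -0.548, 0.552, -0.437]
ft_force: [-0.4, 0.3, -0.3]
grip_width: -0.0
```

```bash
python3 -c "
from h import *
to(hx(.045,0,.247),-.22)
i,d,K,R,t=load('scene'); cv2.imwrite('pics/s1.png',cv2.resize(i[80:240,240:440],None,fx=3.5,fy=3.5,interpolation=2))"
```

```text
t 2.6 tcp [0.525  0.2327 0.2462] yaw -0.21 tilt [-0.013 -0.018] F [-0.4  0.3 -0.3] w -0.0 j [ 0.42  0.4   0.27  1.46 -0.01  2.2 ]
lin units [ 0.016 -0.008  0.475] twist units 0.005
```

View pics/s1.png

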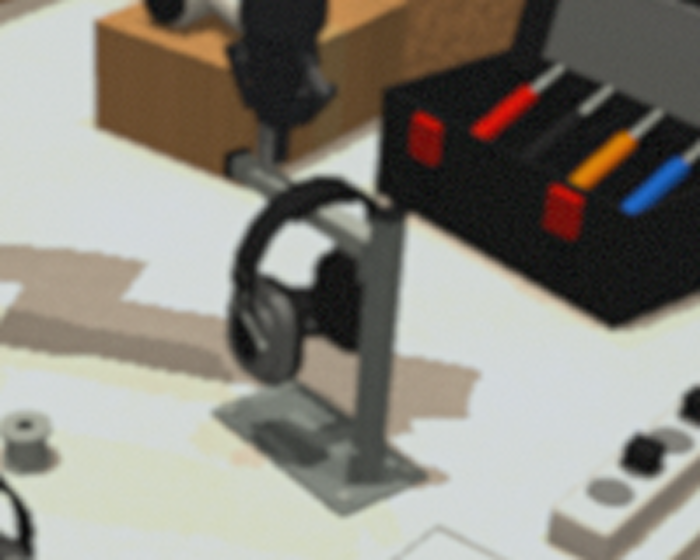

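The fingers stand at about (275,140) in the crop, just above the bar and in front of the hung crown. Now I push back along the bar.

Emit:
{"op": "move_arm", "data": {
  "increments": [
    {"grip": 1, "linear": [0.01, 0, 0.07], "twist": 0.005},
    {"grip": 1, "linear": [0.005, 0, 0.05], "twist": 0},
    {"grip": 1, "linear": [0, 0, 0.04], "twist": 0},
    {"grip": 1, "linear": [0, 0, 0.04], "twist": 0},
    {"grip": 1, "linear": [0, 0, 0.04], "twist": 0}
  ]
}}

```text
clock: 3.15
eef_pos: [0.5731, 0.2216, 0.2514]
tool_rot: [0.449, -0.549, 0.553, -0.438]
ft_force: [-1.6, 0.6, -0.4]
grip_width: -0.0001
```

Emit:
{"op": "move_arm", "data": {
  "increments": [
    {"grip": 1, "linear": [0, 0, 0.04], "twist": 0},
    {"grip": 1, "linear": [0, 0, 0.04], "twist": 0},
    {"grip": 1, "linear": [0, 0, 0.04], "twist": 0},
    {"grip": 1, "linear": [0, 0, 0.03], "twist": 0},
    {"grip": 1, "linear": [0, 0, 0.02], "twist": 0}
  ]
}}

```text
clock: 3.65
eef_pos: [0.608, 0.214, 0.2512]
tool_rot: [0.449, -0.55, 0.552, -0.438]
ft_force: [-2.5, 0.7, 0.7]
grip_width: -0.0003
```

```bash
python3 -c "
from h import *
to(hx(.045,0,.247),-.22)"
```

```text
t 3.65 tcp [0.608  0.214  0.2512] yaw -0.215 tilt [-0.011 -0.013] F [-2.5  0.7  0.7] w -0.0 j [ 0.34  0.55  0.52  1.55 -0.01  2.13]
lin units [0.011 0.021 0.05 ] twist units 0.003
```

Emit:
{"op": "move_arm", "data": {
  "increments": [
    {"grip": 1, "linear": [0, 0.015, 0.03], "twist": 0},
    {"grip": 1, "linear": [0, 0.01, 0.03], "twist": 0},
    {"grip": 1, "linear": [0, 0, 0.02], "twist": 0},
    {"grip": 1, "linear": [0, 0, 0.01], "twist": 0},
    {"grip": 1, "linear": [0, 0, 0], "twist": 0}
  ]
}}

```text
clock: 4.15
eef_pos: [0.6254, 0.2107, 0.2487]
tool_rot: [0.449, -0.55, 0.551, -0.438]
ft_force: [-4.4, 0.8, 4.0]
grip_width: 0.0001
```

```bash
cat >> h.py <<'E'
def hung(save=None,fz=.2475):
    for n in("top","scene"):
        i,d,K,R,t=load(n); w=cloud(d,K,R,t); q=w[...,:2]-np.array([.5734,.2195])
        X=q@np.array([.976,-.218]); Y=q@np.array([.218,.976]); Z=w[...,2]
        k=(abs(X)<.15)&(abs(Y)<.05)&(Z>.2)&(Z<.262)&(abs(Y)>.018)
        for s in(1,-1):
            kk=k&(Y*s>0); print(n,"band side",s,kk.sum(),"X",np.round(np.percentile(X[kk],[3,50,97]),4),"z",np.round(np.percentile(Z[kk],[3,97]),3))
        if save: cv2.imwrite(f'pics/{save}_{n}.png',cv2.resize(i[80:240,240:440] if n=="scene" else i[110:240,100:260],None,fx=3.5,fy=3.5,interpolation=2))
E
python3 -c "
from h import *
to(hx(.045,0,.247),-.22)
hung()"
```

```text
t 4.15 tcp [0.6254 0.2107 0.2487] yaw -0.214 tilt [-0.012 -0.01 ] F [-4.4  0.8  4. ] w 0.0 j [ 0.33  0.59  0.58  1.57 -0.01  2.11]
lin units [ 0.014  0.009 -0.038] twist units 0.003Traceback (most recent call last):
  File "<string>", line 4, in <module>
    hung()
    ~~~~^^
  File "h.py", line 34, in hung
    kk=k&(Y*s>0); print(n,"band side",s,kk.sum(),"X",np.round(np.percentile(X[kk],[3,50,97]),4),"z",np.round(np.percentile(Z[kk],[3,97]),3))
                                                              ~~~~~~~~~~~~~^^^^^^^^^^^^^^^^^
    return _quantile_unchecked(
        a, q, axis, out, overwrite_input, method, keepdims, weights)
    return _ureduce(a,
                    func=_quantile_ureduce_func,
    ...<5 lines>...
                    overwrite_input=overwrite_input,
                    method=method)
    r = func(a, **kwargs)
    result = _quantile(arr,
                       quantiles=q,
    ...<2 lines>...
                       out=out,
                       weights=wgt)
    slices_having_nans = np.isnan(arr[-1, ...])
                                  ~~~^^^^^^^^^
IndexError: index -1 is out of bounds for axis 0 with size 0
```

Emit:
{"op": "move_arm", "data": {
  "increments": [
    {"grip": 1, "linear": [0, 0, -0.15], "twist": 0},
    {"grip": 1, "linear": [0, 0, -0.2], "twist": 0},
    {"grip": 1, "linear": [0, -0.1, -0.2], "twist": 0},
    {"grip": 0, "linear": [0.15, -0.15, -0.1], "twist": 0},
    {"grip": 0, "linear": [0.24, 0, 0], "twist": 0}
  ]
}}

```text
clock: 4.7
eef_pos: [0.4838, 0.1646, 0.2966]
tool_rot: [0.449, -0.547, 0.552, -0.441]
ft_force: [1.7, -1.6, 1.4]
grip_width: 0.0282
```

Emit:
{"op": "move_arm", "data": {
  "increments": [
    {"grip": 0, "linear": [0.24, 0, 0], "twist": 0},
    {"grip": 0, "linear": [0.24, 0, 0], "twist": 0},
    {"grip": 0, "linear": [0.24, 0, 0], "twist": 0},
    {"grip": 0, "linear": [0.24, 0, 0], "twist": 0},
    {"grip": 0, "linear": [0, 0, 0], "twist": 0}
  ]
}}

```text
clock: 5.2
eef_pos: [0.4435, -0.0343, 0.3]
tool_rot: [0.447, -0.543, 0.557, -0.442]
ft_force: [0.6, 1.7, 0.1]
grip_width: 0.0854
```

```bash
python3 -c "
from h import *
to([.567,-.203,.26],-.315)
hung('p2')"
```

```text
t 5.2 tcp [ 0.4435 -0.0343  0.3   ] yaw -0.212 tilt [ 0.008 -0.02 ] F [0.6 1.7 0.1] w 0.085 j [-0.06  0.1   0.01  1.47 -0.02  1.72]
lin units [0.691 0.222 0.779] twist units 0.052
top band side 1 98 X [0.0539 0.067  0.0811] z [0.239 0.255]
top band side -1 139 X [0.0558 0.0698 0.0843] z [0.236 0.254]
scene band side 1 15 X [0.0565 0.0822 0.0888] z [0.234 0.254]
scene band side -1 127 X [0.0596 0.0784 0.091 ] z [0.235 0.256]
```

View pics/p2_scene.png

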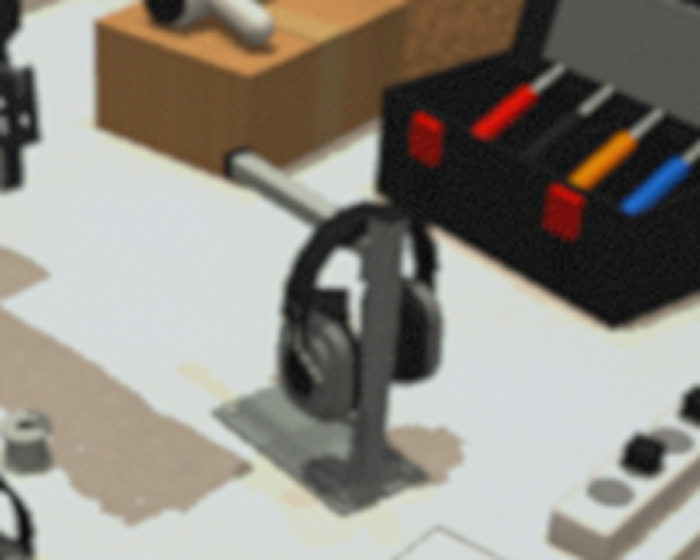

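The hung pair now sits square against the post at about (380,215) in the crop. Next is the loose pair.

Emit:
{"op": "move_arm", "data": {
  "increments": [
    {"grip": 0, "linear": [0, 0, 0], "twist": 0.052},
    {"grip": 0, "linear": [0.13, 0.04, 0.17], "twist": 0},
    {"grip": 0, "linear": [0.13, 0.04, 0.17], "twist": 0},
    {"grip": 0, "linear": [0.13, 0.04, 0.17], "twist": 0},
    {"grip": 0, "linear": [0.13, 0.04, 0.17], "twist": 0}
  ]
}}

```text
clock: 5.8
eef_pos: [0.5496, -0.165, 0.2718]
tool_rot: [0.42, -0.56, 0.576, -0.422]
ft_force: [1.2, 0.1, 1.0]
grip_width: 0.0851
```

Emit:
{"op": "move_arm", "data": {
  "increments": [
    {"grip": 0, "linear": [0.08, 0, 0.1], "twist": 0},
    {"grip": 0, "linear": [0, 0, 0], "twist": 0},
    {"grip": 0, "linear": [0, 0, 0], "twist": 0},
    {"grip": 0, "linear": [0, 0, 0], "twist": 0},
    {"grip": 0, "linear": [0, 0, 0], "twist": 0}
  ]
}}

```text
clock: 6.3
eef_pos: [0.5699, -0.183, 0.266]
tool_rot: [0.423, -0.56, 0.574, -0.422]
ft_force: [-0.6, 0.9, -0.9]
grip_width: 0.0858
```

```bash
python3 -c "
from h import *
to([.567,-.203,.161],-.315)"
```

```text
t 6.3 tcp [ 0.5699 -0.183   0.266 ] yaw -0.289 tilt [ 0.011 -0.016] F [-0.6  0.9 -0.9] w 0.086 j [-0.3   0.42  0.35  1.48 -0.01  1.56]
lin units [0.094 0.526 0.007] twist units 0.013
```

Emit:
{"op": "move_arm", "data": {
  "increments": [
    {"grip": 0, "linear": [0.09, 0.1, 0], "twist": 0.013},
    {"grip": 0, "linear": [0.01, 0.14, 0], "twist": 0},
    {"grip": 0, "linear": [0, 0.14, 0], "twist": 0},
    {"grip": 0, "linear": [0, 0.08, 0], "twist": 0},
    {"grip": 0, "linear": [0, 0.0, 0], "twist": 0}
  ]
}}

```text
clock: 6.8
eef_pos: [0.566, -0.1985, 0.1765]
tool_rot: [0.416, -0.562, 0.58, -0.419]
ft_force: [0.3, -0.1, -0.6]
grip_width: 0.085
```

```bash
python3 -c "
from h import *
to([.567,-.203,.161],-.315)
i,d,K,R,t=load('scene'); cv2.imwrite('pics/s3.png',cv2.resize(i[160:300,150:300],None,fx=4,fy=4,interpolation=2))"
```

```text
t 6.8 tcp [ 0.566  -0.1985  0.1765] yaw -0.308 tilt [ 0.019 -0.018] F [ 0.3 -0.1 -0.6] w 0.085 j [-0.33  0.45  0.16  1.26 -0.01  1.55]
lin units [0.019 0.078 0.01 ] twist units 0.003
```

View pics/s3.png

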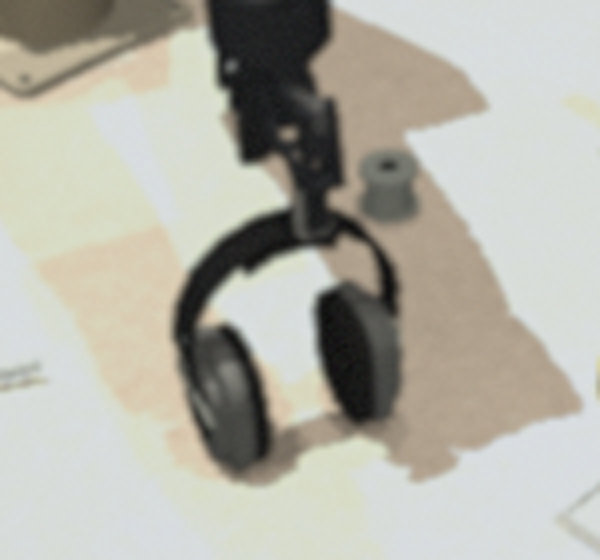

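The open fingers straddle the crown, with the near pad at (315,225) in the crop. I'll lower a little and close.

Emit:
{"op": "move_arm", "data": {
  "increments": [
    {"grip": 0, "linear": [0.015, 0.06, 0.01], "twist": 0.003},
    {"grip": 0, "linear": [0, 0.02, 0], "twist": 0},
    {"grip": 0, "linear": [0, 0, 0], "twist": 0},
    {"grip": 1, "linear": [0, 0, 0], "twist": 0},
    {"grip": 1, "linear": [0, 0, 0], "twist": 0}
  ]
}}

```text
clock: 7.35
eef_pos: [0.5706, -0.2024, 0.1658]
tool_rot: [0.412, -0.56, 0.584, -0.42]
ft_force: [0.7, 0.0, -0.1]
grip_width: 0.0594
```

Emit:
{"op": "move_arm", "data": {
  "increments": [
    {"grip": 1, "linear": [0, 0, 0], "twist": 0},
    {"grip": 1, "linear": [0, 0, 0], "twist": 0},
    {"grip": 1, "linear": [0, 0, 0], "twist": 0},
    {"grip": 1, "linear": [0, 0, 0], "twist": 0},
    {"grip": 1, "linear": [0, 0, 0], "twist": 0}
  ]
}}

```text
clock: 7.85
eef_pos: [0.5711, -0.2026, 0.1669]
tool_rot: [0.412, -0.559, 0.584, -0.42]
ft_force: [-0.1, 0.2, 0.6]
grip_width: 0.028
```

```bash
python3 -c "
from h import *
to([.567,-.203,.161],-.315)"
```

```text
t 7.85 tcp [ 0.5711 -0.2026  0.1669] yaw -0.313 tilt [ 0.031 -0.021] F [-0.1  0.2  0.6] w 0.028 j [-0.34  0.45  0.14  1.22 -0.01  1.55]
lin units [ 0.008  0.029 -0.02 ] twist units 0.001
```

Only about 6 mm of the crown is between the pads, so I'll reopen and go down a further 6 mm.

Emit:
{"op": "move_arm", "data": {
  "increments": [
    {"grip": 0.3, "linear": [0, 0, 0], "twist": 0},
    {"grip": 0.3, "linear": [0, 0, 0], "twist": 0},
    {"grip": 0.3, "linear": [0, 0.03, -0.01], "twist": 0},
    {"grip": 0.3, "linear": [0, 0.01, 0], "twist": 0},
    {"grip": 0.3, "linear": [0, 0, 0], "twist": 0}
  ]
}}

```text
clock: 8.35
eef_pos: [0.569, -0.2021, 0.1577]
tool_rot: [0.412, -0.559, 0.584, -0.42]
ft_force: [0.1, 0.7, -0.2]
grip_width: 0.06
```

```bash
python3 -c "
from h import *
to([.569,-.203,.160],-.315)"
```

```text
t 8.35 tcp [ 0.569  -0.2021  0.1577] yaw -0.313 tilt [ 0.03  -0.021] F [ 0.1  0.7 -0.2] w 0.06 j [-0.34  0.46  0.12  1.2  -0.01  1.55]
lin units [ 0.004 -0.011  0.002] twist units 0.001
```

Close, then lift to about 0.27.

Emit:
{"op": "move_arm", "data": {
  "increments": [
    {"grip": 1, "linear": [0, -0.01, 0], "twist": 0},
    {"grip": 1, "linear": [0, 0, 0], "twist": 0},
    {"grip": 1, "linear": [0, 0, 0], "twist": 0},
    {"grip": 1, "linear": [0, 0, 0], "twist": 0},
    {"grip": 1, "linear": [0, 0, 0], "twist": 0}
  ]
}}

```text
clock: 8.85
eef_pos: [0.5691, -0.2021, 0.16]
tool_rot: [0.412, -0.559, 0.584, -0.42]
ft_force: [0.7, 0.3, -0.4]
grip_width: 0.0282
```

Emit:
{"op": "move_arm", "data": {
  "increments": [
    {"grip": 1, "linear": [0, -0.04, 0], "twist": 0},
    {"grip": 1, "linear": [0, -0.08, 0], "twist": 0},
    {"grip": 1, "linear": [0, -0.08, 0], "twist": 0},
    {"grip": 1, "linear": [0, -0.08, 0], "twist": 0},
    {"grip": 1, "linear": [0, -0.08, 0], "twist": 0}
  ]
}}

```text
clock: 9.35
eef_pos: [0.5638, -0.1995, 0.2306]
tool_rot: [0.414, -0.563, 0.581, -0.418]
ft_force: [1.0, -0.2, -1.9]
grip_width: 0.0287
```

Emit:
{"op": "move_arm", "data": {
  "increments": [
    {"grip": 1, "linear": [0, -0.1, 0], "twist": 0},
    {"grip": 1, "linear": [0, -0.1, 0], "twist": 0},
    {"grip": 1, "linear": [0, 0, 0], "twist": 0},
    {"grip": 1, "linear": [0, 0, 0], "twist": 0},
    {"grip": 1, "linear": [0, 0, 0], "twist": 0}
  ]
}}

```text
clock: 9.85
eef_pos: [0.5629, -0.1987, 0.274]
tool_rot: [0.414, -0.562, 0.581, -0.418]
ft_force: [-0.1, 0.2, -2.4]
grip_width: 0.0287
```

```bash
python3 -c "
from h import *
to(hx(-.22,0,.275),-.22)
i,d,K,R,t=load('scene'); cv2.imwrite('pics/s4.png',cv2.resize(i[110:290,120:320],None,fx=3,fy=3,interpolation=2))"
```

```text
t 9.85 tcp [ 0.5629 -0.1987  0.274 ] yaw -0.313 tilt [ 0.021 -0.019] F [-0.1  0.2 -2.4] w 0.029 j [-0.33  0.41  0.35  1.49 -0.01  1.55]
lin units [-1.903 -0.07  -1.689] twist units -0.047
```

View pics/s4.png

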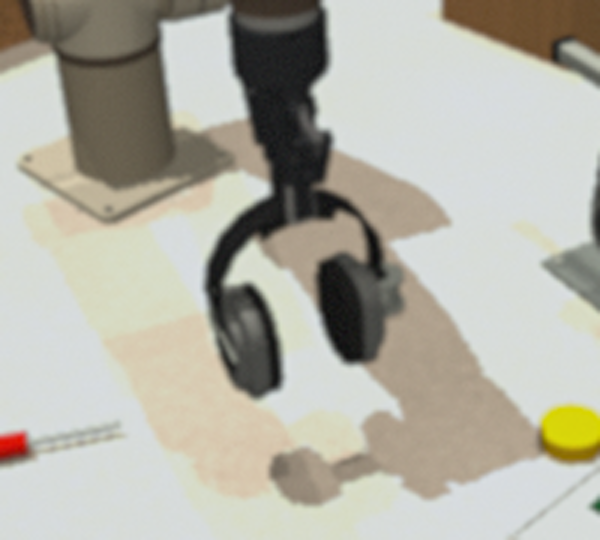

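The pair is held level and upright by its crown, at (290,205) in the crop. Now I carry it to a point in front of the bar's free end.

Emit:
{"op": "move_arm", "data": {
  "increments": [
    {"grip": 1, "linear": [-0.06, 0, -0.05], "twist": 0},
    {"grip": 1, "linear": [-0.1, 0, -0.09], "twist": 0},
    {"grip": 1, "linear": [-0.13, 0, -0.115], "twist": 0},
    {"grip": 1, "linear": [-0.13, 0, -0.115], "twist": 0},
    {"grip": 1, "linear": [-0.13, 0, -0.115], "twist": 0}
  ]
}}

```text
clock: 10.4
eef_pos: [0.5013, -0.0637, 0.262]
tool_rot: [0.414, -0.567, 0.58, -0.413]
ft_force: [1.0, 0.7, -2.0]
grip_width: 0.0285
```

Emit:
{"op": "move_arm", "data": {
  "increments": [
    {"grip": 1, "linear": [-0.13, 0, -0.115], "twist": 0},
    {"grip": 1, "linear": [-0.13, 0, -0.115], "twist": 0},
    {"grip": 1, "linear": [-0.13, 0, -0.115], "twist": 0},
    {"grip": 1, "linear": [-0.13, 0, -0.115], "twist": 0},
    {"grip": 1, "linear": [-0.13, 0, -0.115], "twist": 0}
  ]
}}

```text
clock: 10.9
eef_pos: [0.4263, 0.1014, 0.2532]
tool_rot: [0.417, -0.569, 0.579, -0.409]
ft_force: [0.9, 0.6, -1.6]
grip_width: 0.0284
```

Emit:
{"op": "move_arm", "data": {
  "increments": [
    {"grip": 1, "linear": [-0.13, 0, -0.115], "twist": 0},
    {"grip": 1, "linear": [-0.13, 0, -0.115], "twist": 0},
    {"grip": 1, "linear": [-0.1, 0, -0.1], "twist": 0},
    {"grip": 1, "linear": [-0.06, 0, -0.05], "twist": 0},
    {"grip": 1, "linear": [0, 0, 0], "twist": -0.04}
  ]
}}

```text
clock: 11.4
eef_pos: [0.3734, 0.2112, 0.2465]
tool_rot: [0.445, -0.552, 0.558, -0.431]
ft_force: [0.2, -0.6, -2.3]
grip_width: 0.0283
```

```bash
python3 -c "
from h import *
to(hx(-.22,0,.27),-.22)"
```

```text
t 11.4 tcp [0.3734 0.2112 0.2465] yaw -0.235 tilt [-0.009 -0.019] F [ 0.2 -0.6 -2.3] w 0.028 j [ 0.52  0.11 -0.12  1.36 -0.01  2.33]
lin units [-0.254 -0.122 -0.138] twist units -0.007
```

Emit:
{"op": "move_arm", "data": {
  "increments": [
    {"grip": 1, "linear": [-0.09, -0.05, -0.05], "twist": -0.007},
    {"grip": 1, "linear": [-0.09, -0.05, -0.05], "twist": 0},
    {"grip": 1, "linear": [-0.07, -0.03, -0.04], "twist": 0},
    {"grip": 1, "linear": [0, 0, 0], "twist": 0},
    {"grip": 1, "linear": [0, 0, 0], "twist": 0}
  ]
}}

```text
clock: 11.9
eef_pos: [0.3535, 0.2673, 0.2668]
tool_rot: [0.454, -0.548, 0.554, -0.432]
ft_force: [-0.4, -0.6, -2.2]
grip_width: 0.0282
```

```bash
python3 -c "
from h import *
to(hx(-.22,0,.27),-.22)
o=bot.get_obs()['eef_pos']
for n in('top','scene'):
    i,d,K,R,t=load(n); w=cloud(d,K,R,t); q=w[...,:2]-np.array([.5734,.2195])
    X=q@np.array([.976,-.218]); Y=q@np.array([.218,.976]); Z=w[...,2]
    for lo,hi in((.1,.2),(.21,.25)):
        k=(X>-.3)&(X<-.12)&(abs(Y)<.11)&(Z>lo)&(Z<hi)
        if k.sum(): print(n,lo,k.sum(),'X',np.round(np.percentile(X[k],[1,99]),3),'Y',np.round(np.percentile(Y[k],[1,99]),3),'Z',np.round(np.percentile(Z[k],[1,99]),3)); print(cv2.minAreaRect(np.stack([X[k],Y[k]],-1).astype(np.float32)))
    if n=='scene': cv2.imwrite('pics/s5.png',cv2.resize(i[70:230,200:400],None,fx=3.5,fy=3.5,interpolation=2))"
```

```text
t 11.9 tcp [0.3535 0.2673 0.2668] yaw -0.217 tilt [-0.017 -0.026] F [-0.4 -0.6 -2.2] w 0.028 j [ 0.65  0.14 -0.03  1.43 -0.01  2.44]
lin units [-0.006 -0.016  0.025] twist units 0.002
top 0.1 347 X [-0.268 -0.194] Y [-0.079  0.034] Z [0.12 0.2 ]
((-0.23175060749053955, -0.020117491483688354), (0.07603010535240173, 0.11959680914878845), 0.6339964270591736)
top 0.21 101 X [-0.243 -0.214] Y [-0.08  -0.062] Z [0.21 0.25]
((-0.2289460450410843, -0.07087992131710052), (0.031203724443912506, 0.01746652089059353), 0.2499108910560608)
scene 0.1 927 X [-0.26  -0.188] Y [-0.079  0.069] Z [0.112 0.199]
((-0.22656603157520294, -0.004770934581756592), (0.08261309564113617, 0.15415745973587036), 0.34541943669319153)
scene 0.21 146 X [-0.242 -0.206] Y [-0.081  0.07 ] Z [0.21 0.25]
((-0.2248867005109787, -0.004262089729309082), (0.03887561336159706, 0.15297403931617737), 0.35096436738967896)
```

View pics/s5.png

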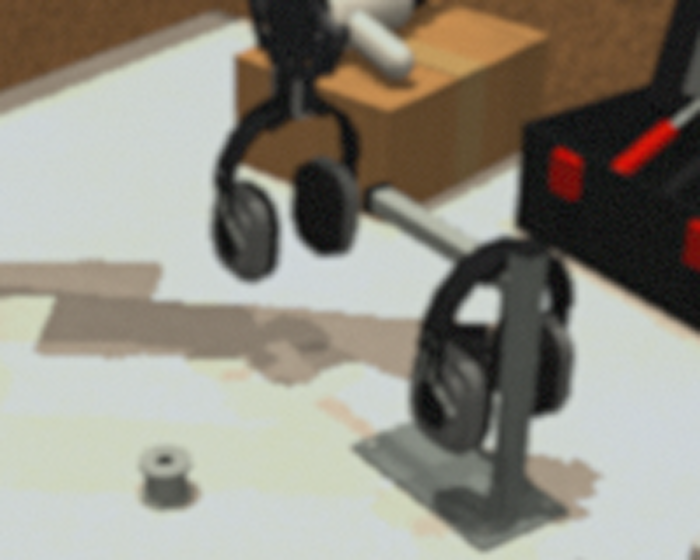

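The held arch stands square in front of the tip, which is at (375,195) in the crop, and it is centred about 4 mm off the bar line. I'll correct that and advance.

Emit:
{"op": "move_arm", "data": {
  "increments": [
    {"grip": 1, "linear": [-0.02, -0.01, 0.04], "twist": 0.002},
    {"grip": 1, "linear": [0, -0.01, 0.09], "twist": 0},
    {"grip": 1, "linear": [0, -0.01, 0.09], "twist": 0},
    {"grip": 1, "linear": [0, -0.01, 0.09], "twist": 0},
    {"grip": 1, "linear": [0, -0.01, 0.06], "twist": 0}
  ]
}}

```text
clock: 12.5
eef_pos: [0.4307, 0.2514, 0.2751]
tool_rot: [0.452, -0.549, 0.556, -0.429]
ft_force: [-0.5, -0.1, -2.6]
grip_width: 0.0287
```

```bash
python3 -c "
from h import *
to(hx(-.035,.003,.262),-.22)"
```

```text
t 12.5 tcp [0.4307 0.2514 0.2751] yaw -0.225 tilt [-0.019 -0.028] F [-0.5 -0.1 -2.6] w 0.029 j [ 0.54  0.25  0.13  1.48 -0.01  2.33]
lin units [-0.02   0.058  0.557] twist units -0.003
```

Emit:
{"op": "move_arm", "data": {
  "increments": [
    {"grip": 1, "linear": [-0.01, 0.01, 0.08], "twist": -0.003},
    {"grip": 1, "linear": [-0.01, 0.01, 0.09], "twist": 0},
    {"grip": 1, "linear": [0, 0, 0.09], "twist": 0},
    {"grip": 1, "linear": [0, 0, 0.09], "twist": 0},
    {"grip": 1, "linear": [0, 0, 0.06], "twist": 0}
  ]
}}

```text
clock: 13.0
eef_pos: [0.5175, 0.2336, 0.2691]
tool_rot: [0.453, -0.549, 0.556, -0.429]
ft_force: [-0.3, -0.1, -1.6]
grip_width: 0.0284
```

```bash
python3 -c "
from h import *
to(hx(-.035,.003,.262),-.22)"
```

```text
t 13.0 tcp [0.5175 0.2336 0.2691] yaw -0.224 tilt [-0.02  -0.028] F [-0.3 -0.1 -1.6] w 0.028 j [ 0.43  0.39  0.32  1.52 -0.02  2.23]
lin units [-0.009  0.034  0.114] twist units -0.002
```

Emit:
{"op": "move_arm", "data": {
  "increments": [
    {"grip": 1, "linear": [-0.005, 0.01, 0.06], "twist": 0},
    {"grip": 1, "linear": [0, 0.01, 0.06], "twist": 0},
    {"grip": 1, "linear": [0, 0, 0], "twist": 0},
    {"grip": 1, "linear": [0, 0, 0], "twist": 0},
    {"grip": 1, "linear": [0, 0, 0], "twist": 0}
  ]
}}

```text
clock: 13.5
eef_pos: [0.5442, 0.2269, 0.2626]
tool_rot: [0.453, -0.55, 0.556, -0.427]
ft_force: [-0.6, -0.3, -2.2]
grip_width: 0.0284
```

```bash
python3 -c "
from h import *
to(hx(-.035,.003,.242),-.22)
i,d,K,R,t=load('scene'); w=cloud(d,K,R,t); q=w[...,:2]-np.array([.5734,.2195])
X=q@np.array([.976,-.218]); Y=q@np.array([.218,.976]); Z=w[...,2]
k=(X>-.1)&(X<.035)&(abs(Y)<.11)&(Z>.09)&(Z<.2)
print('cups X',np.round(np.percentile(X[k],[1,99]),3),'Y',np.round(np.percentile(Y[k],[1,99]),3),'Z',np.round(np.percentile(Z[k],[1,99]),3))
cv2.imwrite('pics/s6.png',cv2.resize(i[70:230,240:400],None,fx=3.7,fy=3.7,interpolation=2))"
```

```text
t 13.5 tcp [0.5442 0.2269 0.2626] yaw -0.228 tilt [-0.023 -0.029] F [-0.6 -0.3 -2.2] w 0.028 j [ 0.4   0.44  0.37  1.53 -0.02  2.2 ]
lin units [-0.014  0.103 -0.023] twist units -0.004
cups X [-0.068  0.008] Y [-0.078  0.067] Z [0.112 0.198]
```

View pics/s6.png

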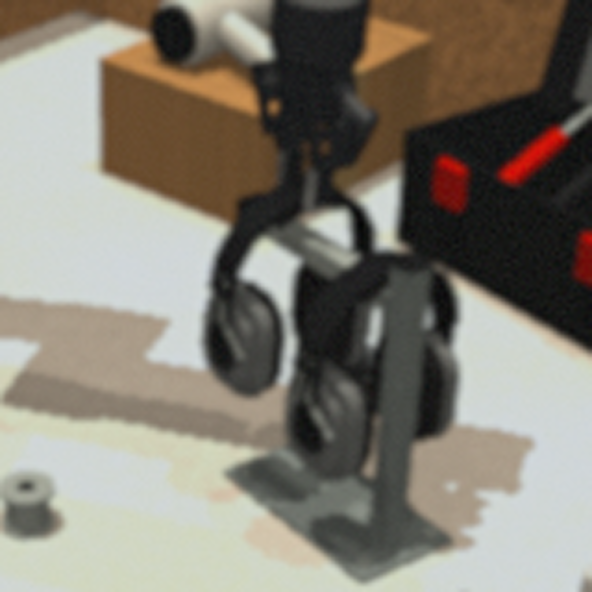

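The pair straddles the bar, in front of the hung pair and clear of it (cups X −68 to +8 mm). Lowering.

Emit:
{"op": "move_arm", "data": {
  "increments": [
    {"grip": 1, "linear": [-0.014, 0.03, 0], "twist": -0.004},
    {"grip": 1, "linear": [0, 0.03, 0], "twist": 0},
    {"grip": 1, "linear": [0, 0.025, 0], "twist": 0},
    {"grip": 1, "linear": [0, 0.0, 0], "twist": 0},
    {"grip": 1, "linear": [0, 0.0, 0], "twist": 0}
  ]
}}

```text
clock: 14.05
eef_pos: [0.5427, 0.2304, 0.2446]
tool_rot: [0.456, -0.548, 0.554, -0.43]
ft_force: [-0.2, 0.7, -1.5]
grip_width: 0.0284
```

```bash
python3 -c "
from h import *
to(hx(-.03,.003,.242),-.22)"
```

```text
t 14.05 tcp [0.5427 0.2304 0.2446] yaw -0.217 tilt [-0.023 -0.029] F [-0.2  0.7 -1.5] w 0.028 j [ 0.41  0.45  0.33  1.49 -0.02  2.2 ]
lin units [0.004 0.013 0.012] twist units 0.002
```

Emit:
{"op": "move_arm", "data": {
  "increments": [
    {"grip": 1, "linear": [0, 0.01, 0], "twist": 0},
    {"grip": 1, "linear": [0, 0.01, 0], "twist": 0},
    {"grip": 1, "linear": [0, 0.0, 0], "twist": 0},
    {"grip": 1, "linear": [0, 0.0, 0], "twist": 0},
    {"grip": 1, "linear": [0, 0.0, 0], "twist": 0}
  ]
}}

```text
clock: 14.55
eef_pos: [0.5431, 0.2305, 0.2431]
tool_rot: [0.454, -0.548, 0.554, -0.432]
ft_force: [-0.0, -0.1, -1.8]
grip_width: 0.0285
```

```bash
python3 -c "
from h import *
to(hx(-.03,.003,.242),-.22)"
```

```text
t 14.55 tcp [0.5431 0.2305 0.2431] yaw -0.217 tilt [-0.019 -0.027] F [-0.  -0.1 -1.8] w 0.029 j [ 0.41  0.44  0.32  1.48 -0.02  2.2 ]
lin units [0.006 0.006 0.01 ] twist units 0.002
```

Emit:
{"op": "move_arm", "data": {
  "increments": [
    {"grip": 1, "linear": [0, 0.02, 0], "twist": 0},
    {"grip": 1, "linear": [0, 0.015, 0], "twist": 0},
    {"grip": 1, "linear": [0, 0.01, 0], "twist": 0},
    {"grip": 1, "linear": [0, 0.0, 0], "twist": 0},
    {"grip": 1, "linear": [0, 0.0, 0], "twist": 0}
  ]
}}

```text
clock: 15.05
eef_pos: [0.5433, 0.2307, 0.2429]
tool_rot: [0.451, -0.547, 0.555, -0.435]
ft_force: [-0.6, 0.6, -1.9]
grip_width: 0.0284
```

```bash
python3 -c "
from h import *
to(hx(-.03,.003,.242),-.22)"
```

```text
t 15.05 tcp [0.5433 0.2307 0.2429] yaw -0.217 tilt [-0.009 -0.023] F [-0.6  0.6 -1.9] w 0.028 j [ 0.41  0.44  0.31  1.46 -0.02  2.2 ]
lin units [0.007 0.005 0.009] twist units 0.002
```

```bash
python3 -c "
from h import *
i,d,K,R,t=load('scene'); w=cloud(d,K,R,t); q=w[...,:2]-np.array([.5734,.2195])
X=q@np.array([.976,-.218]); Y=q@np.array([.218,.976]); Z=w[...,2]
for nm,a,b in(('loose',-.1,.025),('hung',.03,.13)):
    k=(X>a)&(X<b)&(abs(Y)<.11)&(Z>.05)&(Z<.2)
    print(nm,'cups X',np.round(np.percentile(X[k],[1,99]),3),'Y',np.round(np.percentile(Y[k],[1,99]),3),'Z',np.round(np.percentile(Z[k],[.5,1,2]),4))
o=bot.get_obs();print(np.round(o['ft_force'],2),np.round(o['ft_torque'],2))
cv2.imwrite('pics/s7.png',cv2.resize(i[70:230,240:400],None,fx=3.7,fy=3.7,interpolation=2))"
```

```text
loose cups X [-0.069  0.005] Y [-0.075  0.072] Z [0.0886 0.093  0.097 ]
hung cups X [0.039 0.117] Y [-0.076  0.073] Z [0.0542 0.0557 0.0616]
[ 0.24  0.2  -0.69] [ 0.07 -0.03 -0.01]
```

View pics/s7.png

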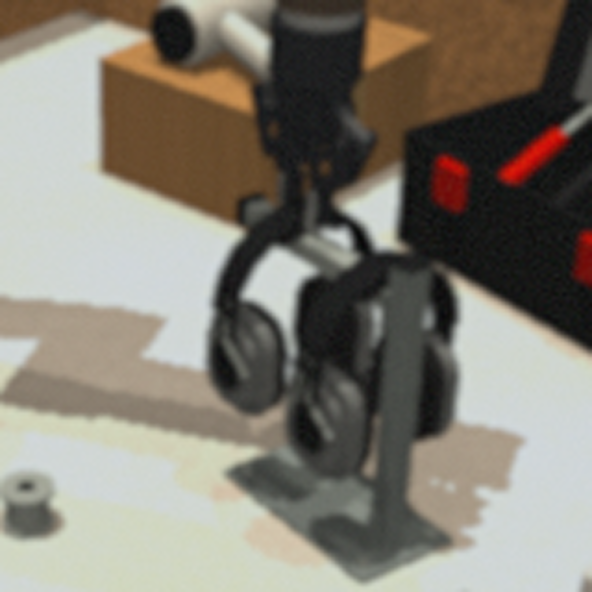

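The pair is centred on the bar (Y −75 to +72 mm) and touching or within 2–3 mm of it. Releasing by opening partly, then lifting straight up.

Emit:
{"op": "move_arm", "data": {
  "increments": [
    {"grip": 0.3, "linear": [0, 0, 0], "twist": 0},
    {"grip": 0.3, "linear": [0, 0, 0], "twist": 0},
    {"grip": 0.3, "linear": [0, 0, 0], "twist": 0},
    {"grip": 0.3, "linear": [0, 0, 0], "twist": 0},
    {"grip": 0.3, "linear": [0, 0, 0], "twist": 0}
  ]
}}

```text
clock: 15.6
eef_pos: [0.5438, 0.2308, 0.2417]
tool_rot: [0.451, -0.547, 0.555, -0.435]
ft_force: [0.0, 1.0, -0.4]
grip_width: 0.06
```

Emit:
{"op": "move_arm", "data": {
  "increments": [
    {"grip": 0.3, "linear": [0, -0.05, 0], "twist": 0},
    {"grip": 0.3, "linear": [0, -0.1, 0], "twist": 0},
    {"grip": 0.3, "linear": [0, -0.15, 0], "twist": 0},
    {"grip": 0.3, "linear": [0, -0.15, 0], "twist": 0},
    {"grip": 0.3, "linear": [0, -0.1, -0.1], "twist": 0}
  ]
}}

```text
clock: 16.1
eef_pos: [0.5249, 0.2365, 0.3532]
tool_rot: [0.453, -0.548, 0.555, -0.432]
ft_force: [0.4, 0.6, -0.6]
grip_width: 0.0596
```

Emit:
{"op": "move_arm", "data": {
  "increments": [
    {"grip": 0.3, "linear": [0, 0, -0.2], "twist": 0},
    {"grip": 0.3, "linear": [0, 0, -0.2], "twist": 0},
    {"grip": 0.3, "linear": [0, 0, -0.2], "twist": 0},
    {"grip": 0.3, "linear": [0, 0, -0.2], "twist": 0},
    {"grip": 0.3, "linear": [0, 0, 0], "twist": 0}
  ]
}}

```text
clock: 16.6
eef_pos: [0.365, 0.2732, 0.3628]
tool_rot: [0.447, -0.548, 0.556, -0.437]
ft_force: [0.7, 0.9, 0.9]
grip_width: 0.0598
```

```bash
cat > chk.py <<'E'
from h import *
import sys
to(hx(-.03,.003,.242),-.22)
for n in('top','scene'):
    i,d,K,R,t=load(n); w=cloud(d,K,R,t); q=w[...,:2]-np.array([.5734,.2195])
    X=q@np.array([.976,-.218]); Y=q@np.array([.218,.976]); Z=w[...,2]
    for nm,a,b in(('loose',-.08,.03),('hung',.04,.1)):
        for s in(1,-1):
            k=(X>a)&(X<b)&(Y*s>.018)&(Y*s<.045)&(Z>.2)&(Z<.265)
            if k.sum()>5: print(n,nm,'side',s,k.sum(),'X',np.round(np.percentile(X[k],[3,50,97]),3),'Z',np.round(np.percentile(Z[k],[3,97]),3))
        k=(X>a)&(X<b)&(abs(Y)<.012)&(Z>.246)&(Z<.265); print('   crown top z',np.round(np.median(Z[k]),4),k.sum())
    cv2.imwrite(f'pics/{sys.argv[1]}_{n}.png',cv2.resize(i[70:230,240:400] if n=='scene' else i[110:240,100:260],None,fx=3.7,fy=3.7,interpolation=2))
E
python3 chk.py e1
```

```text
t 16.6 tcp [0.365  0.2732 0.3628] yaw -0.221 tilt [-0.005 -0.018] F [0.7 0.9 0.9] w 0.06 j [ 0.65  0.15  0.23  1.67 -0.01  2.44]
lin units [0.008 0.603 0.926] twist units -0.0
top loose side 1 87 X [-0.048 -0.035 -0.019] Z [0.241 0.254]
top loose side -1 121 X [-0.049 -0.035 -0.02 ] Z [0.24  0.254]
   crown top z 0.2552 96
top hung side 1 92 X [0.053 0.066 0.082] Z [0.237 0.254]
top hung side -1 124 X [0.056 0.07  0.085] Z [0.236 0.254]
   crown top z 0.2549 117
scene loose side 1 46 X [-0.045 -0.017 -0.012] Z [0.236 0.254]
scene loose side -1 91 X [-0.045 -0.026 -0.014] Z [0.236 0.256]
   crown top z 0.2552 51
scene hung side 1 8 X [0.057 0.064 0.087] Z [0.24  0.254]
scene hung side -1 107 X [0.06  0.081 0.091] Z [0.236 0.254]
   crown top z 0.255 44
```

View pics/e1_scene.png

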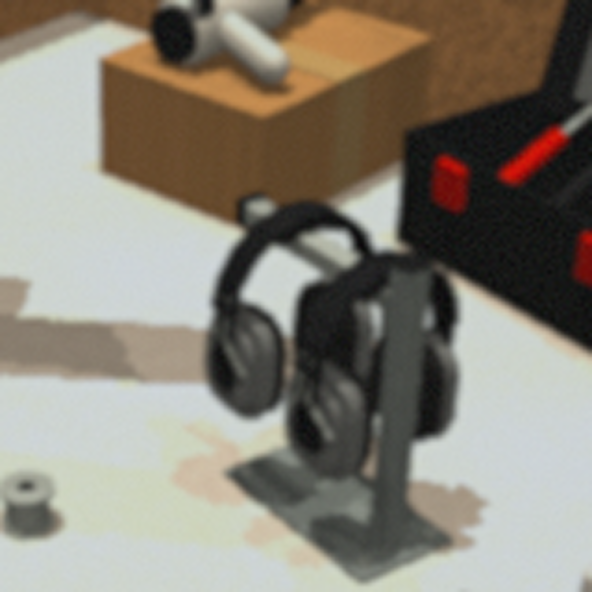

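Both pairs hang square, their crown tops at 255 mm: the loose pair at (300,215) in the crop and the hung pair at the post at (385,262). One idle call to settle, then I hand in.

Emit:
{"op": "move_arm", "data": {
  "increments": [
    {"grip": 0.3, "linear": [0, 0, 0], "twist": 0},
    {"grip": 0.3, "linear": [0, 0, 0], "twist": 0},
    {"grip": 0.3, "linear": [0, 0, 0], "twist": 0},
    {"grip": 0.3, "linear": [0, 0, 0], "twist": 0},
    {"grip": 0.3, "linear": [0, 0, 0], "twist": 0}
  ]
}}

```text
clock: 17.2
eef_pos: [0.3725, 0.2725, 0.3616]
tool_rot: [0.445, -0.549, 0.558, -0.435]
ft_force: [-0.6, -0.7, 0.6]
grip_width: 0.0597
```

```bash
python3 chk.py e2 | grep -E "^top|crown"; python3 -c "
from h import *
bot.job_done()"
```

```text
top loose side 1 92 X [-0.048 -0.034 -0.019] Z [0.241 0.255]
top loose side -1 122 X [-0.049 -0.035 -0.02 ] Z [0.238 0.254]
   crown top z 0.2555 95
top hung side 1 95 X [0.054 0.067 0.082] Z [0.238 0.254]
top hung side -1 124 X [0.056 0.07  0.085] Z [0.238 0.254]
   crown top z 0.2546 115
   crown top z 0.2552 57
   crown top z 0.2552 45
the job is handed in; nothing more can be done
```

Both ear defenders now hang on the bar, and I handed the job in at about 17 s of the 64 s allowed. I slid the hung pair back to the post with the shut fingers. Then I gripped the loose pair by its crown, carried it over the bar's free end, lowered it on and released it. The first grip held only about 6 mm of the crown, so I opened and took it again 6 mm lower.

**Last checks**
- **Positions:** the hung pair's band is at hanger x of about +68 mm and the second pair's at about −35 mm. Both crown tops are 255 mm high, which means both rest on the bar.
- **Square and still:** the second pair is square. The hung pair is turned by about 0.05 rad, against a limit of 0.35. Neither pair moved by more than about 1 mm between two looks 0.6 s apart.
- **Robot:** the arm stands clear in front of the bar, touching nothing.

**Disagreements and gaps**
- The two cameras differ by 3–5 mm along and across the bar, which is well inside the tolerances.
- When I lowered the second pair, the force reading never clearly showed contact with the bar. I confirmed that it rests on the bar from the pictures after release.
- I did not measure the other things on the bench again. The arm and the carried pair passed well above them.

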